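Probe the blind bore of a heating block with a depth gauge

TASK

Measure how deep the narrow probe bore in the aluminium heating block is: lift the depth gauge off its stand by the knob, put its rod into the narrow bore and set its foot flat on the block, then gently slide the rod down through the foot until you feel it bottom out. Stop there without forcing it, let go, and leave the gauge standing on the block with its rod on the bottom, so that the depth can be read; leave the other things on the bench alone.

Things in the scene. Friction and masses are not known exactly. Their poses are not given: they have to be found in the camera images.
- gauge: The depth gauge, about 0.5 kg, standing upright on its stand: a steel foot bar 40 x 66 x 14 mm with a steel barrel (16 to 20 mm diameter, top 38 mm above the foot's underside) in its middle, through which a 10 mm rod slides. Origin: centre of the foot's flat underside, on the rod's axis; z up along the rod, y along the foot bar. Only the knob and rod slide, the foot and barrel are one piece.
- knob (a point): Centre of the black round knob on the upper end of the gauge's rod: 24 mm diameter, 26 mm tall (13 mm above and below this point), on the rod's axis. Moves with the rod, and is 129 mm above the rod's tip. The whole gauge is lifted by it: when it is pulled up the rod first slides up to its stop (at most 8 mm), then the foot and barrel come along, hanging from the stop.
- rod_tip (a point): Lower end of the gauge's rod: 10 mm diameter with a 3 mm bevel narrowing to 6 mm. On the same axis as the knob and foot.
- plunger (a joint): How far the rod is slid down from its upper stop, m (0 to 0.052, grows as the knob is pushed down; starts at 0 to 0.008). At 0 the tip stands 16 mm out below the foot's underside, at value q it stands 16 mm + q out. Dry friction of about 3 N holds the rod where it is left while the foot is supported; it is less than the gauge's weight.
- block: The aluminium dry-heating block, fixed to the bench: 116 (x) x 104 (y) x 85 mm tall with a black skirt 124 x 112 x 12 mm round its foot. Origin: centre of its underside on the bench, z up. Its flat top has three holes: two vial wells of 21 mm diameter at x = +26 mm, y = +26 and -26 mm, and the narrow probe bore at x = -18 mm, y = 0.
- bore_mouth (a point): Centre of the mouth of the narrow probe bore, level with the block's top face (85 mm above the bench): 13 mm diameter, small bevel at the mouth, vertical, blind. Its depth is unknown, somewhere from 30 to 60 mm, and differs every time; it can only be felt. A stiff rubber disc at its bottom yields about 1 mm for every 12 N; more than 20 N on the bottom damages it.
- stand: The gauge's grey stand, fixed to the bench: base 76 x 90 x 6 mm, a top plate 56 x 74 x 8 mm with its upper face 50 mm above the bench on which the gauge's foot rests, with an 18 mm hole for the rod. The gauge lifts straight up out of it. Origin: centre of its underside.
- crucible: Bystander: small white crucible, 45 mm wide, 34 mm tall; origin at the centre of its underside.
- lab_timer: Bystander: flat cream lab timer, 62 x 62 x 18 mm; origin at the centre of its underside.
- ptfe_plug: Bystander: white tapered plug lying on the bench, 17 x 40 x 17 mm; origin at the centre of its underside.
- tweezers: Bystander: steel tweezers lying on the bench, 17 x 125 x 8 mm; origin at the centre of their underside.
- wash_bottle: Bystander: wash bottle with a red cap and bent spout, 68 x 84 x 206 mm; origin at the centre of its underside.
Not all that is in view belongs to the job. Of the things that look like the gauge, the larger one is meant.

How it is judged:
By the outcome, as a careful person would: the job done as asked, in the order asked, and still so for the second after the job is handed in, with the robot touching nothing.
It also fails if it takes over 51 s, if anything falls off the work surface, if the arm or the gripper's body presses on something with over 40 N, if the wrist force passes 120 N, or if a joint passes its speed limit or range.

ROBOT

A 6-joint arm with a two-finger parallel gripper is mounted at the origin on a cart in front of the work surface, level with it; the furniture and walls round the work are solid. World frame = base frame: x ahead of the robot, y to its left, z up, the work surface at z = 0. Lengths are in m, angles in rad, forces in N, time in s.
With the tool pointing down it reaches from about 0.3 to 0.775 m from the base axis. Payload 14.6 kg.
Tool frame: the origin (TCP) lies midway between the tips of the shut fingers; the grasp point (between the pads) lies 19 mm behind it (grasp_offset is the distance from the TCP to the grasp point, in m); z points along the fingers, y is the line along which they close (so a half turn about z gives the same grasp; the last joint's range is limited). The gripper opens to 94 mm and grips with 3 to 60 N. Pads are 16 mm wide; open, the fingers measure 119 mm over their backs; the gripper's body (75 mm by 177 mm) begins 78 mm behind the grasp point.
Start: joints at [1.251, 0.3, 1.521, -0, 1.321, -0.067], TCP at [0.138, 0.533, 0.205] pointing down, gripper open.
Joint ranges: [-3.03, 3.03], [-0.79, 2.21], [0.23, 2.52], [-1.04, 4.18], [0, 3.07], [-2.55, 2.55]. Speed limits (rad/s): [2.22, 2.22, 2.57, 3.14, 3.14, 3.14].

INTERFACE

Orientations are given as [roll, pitch, yaw] about the fixed x, y, z axes, in that order (R = Rz(yaw) Ry(pitch) Rx(roll)).
In Python, from station import * gives the robot as it stands. The module is installed in compiled form; this text tells all that it offers.
- The arm moves only by the tool send_rows, never from a script. Its argument "rows" is a list of rows, each an object of numbers: "dx", "dy", "dz": the shift along the tool's x, y, z in mm; "roll": the turn about the tool's z in degrees; "jaw": the closure, from -1 (fully open) to 1 (shut). In form: [{"dx": .., "dy": .., "dz": .., "roll": .., "jaw": ..}, ...]. A call has 1 to 12 rows; each row shifts and turns the commanded pose from where the row before left it, along the tool's axes as they then stand; what a row does not reach is not made up. A row lasts 1/12 s, in which the tool goes at most 41.7 mm and 7.16 degrees, less where a joint would pass 70% of its speed; a pose out of reach is approached as far as the arm can. A call is refused whole if a number of a shift passes 41.7 or a number of a turn 7.16, either way. A call with a gripper value outside its range is refused whole. The fingers move at their own pace and stop on an object; "force" is the grip in N (left out, the last holds). Time passes only in rows, so rows that do not move let the fingers close. It gives the time, the measured TCP pose, the force, the opening and the grip force at its end, in the units of the state.
- get_obs(): the state, without advancing time (a new reading comes with each control period).
- camera(name): name is "scene" or "top" or "wrist"; returns a dict with "frame" (384x512x3 uint8, red, green, blue), "z_map" (384x512 float32, m along the optical axis (not along the pixel's ray), 0 where there is no reading), "camera_matrix" (3x3 intrinsics, pixels), "rvec" (rotation vector, rad) and "tvec" (3), from world to camera coordinates, as OpenCV has them. Camera axes: x right, y down, z forward; pixel columns grow to the right and rows downward; lengths in m; the calibration is good to about 2 mm. A picture is of the moment at which its call begins.
- hand_in(): hands the job in; it is judged then, once.
The state is a dict: "time_s": time; "qpos": joint angles; "joint_vel": joint speeds; "tau": joint torques, N m; "ee_pos": TCP position; "eef_rot": TCP orientation; "force": force on the tool from outside, world axes, zero at the start; "moment": the same for the moment, N m; "grip_width": finger opening in m; "grip_force": force on a finger pad.
Only numpy, scipy, OpenCV 4.12 (cv2) and the standard library are available. Lean on these libraries where they do the work, as an engineer would, in place of code of your own. Each camera call takes 0.05 s, during which the arm holds its last target. There are 200 camera calls.

## Working session

There is one attempt and no reset: what is moved stays moved. The work goes in short steps, Python scripts to look and compute and a tool call to move; the robot and the scene stay as the last step left them, time stands still between calls to the robot, and variables do not carry over. Pictures are saved under pics/ and viewed, at most 10 in all, crops included, and the job is handed in when it is done.

Besides the shell and the picture viewer there is one more tool, called after "Request:" in YAML: its name, and indented under it one key for each argument. send_rows: Moves the arm, as the interface text tells. Its arguments: {"type":"object","properties":{"rows":{"type":"array"},"force":{"type":"number"}},"required":["rows"]}

```bash
mkdir -p pics; cat > h.py <<'E'
from station import *
import numpy as np, cv2
def save(n,f):
    c=camera(n); cv2.imwrite(f"pics/{f}.png",c["frame"][:,:,::-1]); np.savez(f"{f}.npz",**c); return c
def world(c,u,v,z=None):
    "pixel -> world by depth, or on plane z"
    K=c["camera_matrix"];R=cv2.Rodrigues(np.array(c["rvec"],float).reshape(3,1))[0];t=np.array(c["tvec"]).ravel()
    ray=np.linalg.inv(K)@[u,v,1.]
    if z is None: return R.T@(ray*c["z_map"][int(v),int(u)]-t)
    o=-R.T@t; d=R.T@ray; return o+d*(z-o[2])/d[2]
E
python3 - <<'E'
from h import *
a=save("top","top0");b=save("scene","scene0");print(get_obs())
cv2.imwrite("pics/both.png",cv2.resize(np.vstack([a["frame"],b["frame"]])[:,:,::-1],None,fx=.78,fy=.78))
for c in(a,b):
  R=cv2.Rodrigues(np.array(c["rvec"]))[0];print(-R.T@np.ravel(c["tvec"]),R)
E
```

```text
{'time_s': 0.1, 'qpos': array([ 1.25140894e+00,  3.00399127e-01,  1.52154375e+00, -8.20040379e-06,
        1.32067799e+00, -6.66085650e-02]), 'joint_vel': array([ 0.00075209, -0.00112459, -0.00185559,  0.00032208, -0.00191504,
       -0.00050259]), 'tau': array([ 1.03213697e-03, -5.32659960e+01, -3.53285587e+01,  7.08943186e-02,
        2.35424400e-02, -5.58960767e-05]), 'ee_pos': array([0.13748629, 0.53229036, 0.20494159]), 'eef_rot': array([-3.14056619e+00, -6.05117881e-05,  2.88881584e+00]), 'force': array([ 0.43161617, -0.18958253,  0.04106053]), 'moment': array([-0.01264036, -0.0278906 , -0.0752595 ]), 'grip_force': 0.0, 'grip_width': 0.09372152835048352}
[0.38987629 0.0683511  1.17481091] [[-0.01251049 -0.99982441 -0.01395109]
 [-0.99600235  0.01369436 -0.08827112]
 [ 0.08844667  0.01279101 -0.99599878]]
[ 0.01010877 -0.49143828  0.57786418] [[ 0.76791581 -0.64054456  0.00282232]
 [-0.34006814 -0.41141609 -0.84563022]
 [ 0.54282499  0.64841303 -0.53376172]]
```

View pics/top0.png

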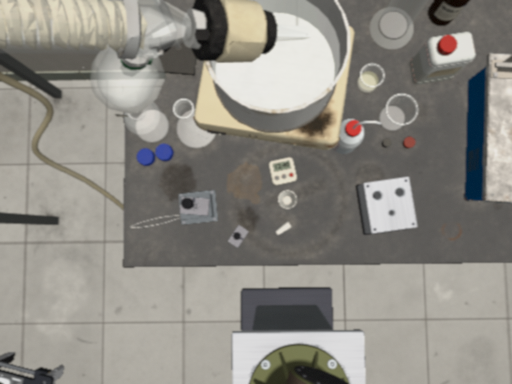

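View pics/scene0.png

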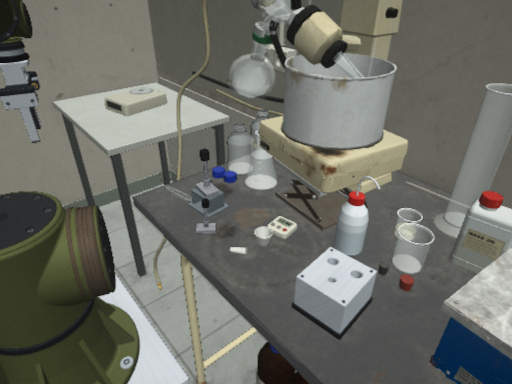

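Seen in the top picture: the tall gauge on its stand with the black knob at (187,203), and a smaller gauge-like thing lying or standing at (238,236). The block is at (388,205). In the scene view the gauge knob is at (204,155), the smaller lookalike at (206,205–228), and the block at (337,285). I'll choose the larger one, on the stand, and check it in a close crop.

```bash
python3 - <<'E'
from h import *
L=lambda f:dict(np.load(f+".npz"))
a,b=L("top0"),L("scene0")
cr=lambda c,u,v,w,h,s:cv2.resize(c["frame"][v:v+h,u:u+w,::-1],None,fx=s,fy=s,interpolation=cv2.INTER_CUBIC)
im=np.vstack([np.hstack([cr(a,165,180,100,75,4),cr(a,345,168,100,75,4)]),np.hstack([cr(b,160,140,100,75,4),cr(b,285,240,100,75,4)])])
cv2.imwrite("pics/crop1.png",im)
print(a["camera_matrix"])
E
```

```text
[[476.94848232   0.         260.94427562]
 [  0.         476.94848232 189.49739443]
 [  0.           0.           1.        ]]
```

View pics/crop1.png

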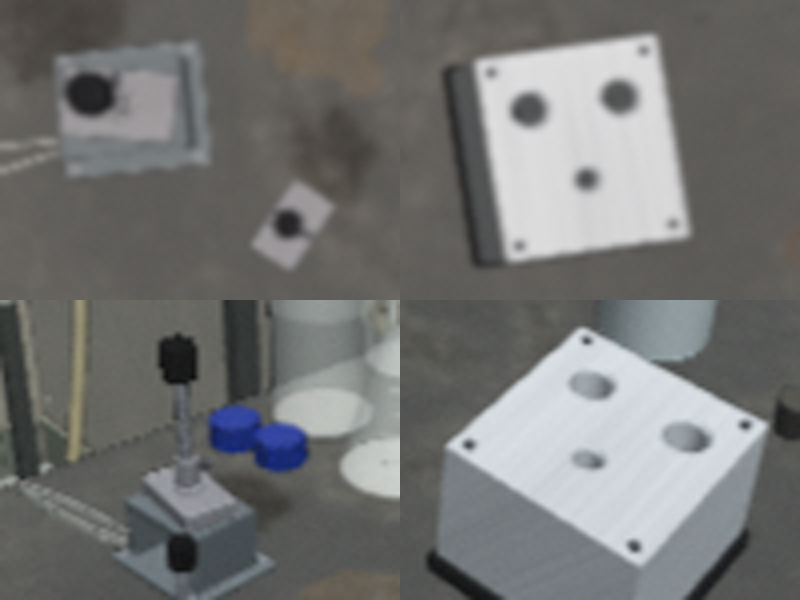

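The crop confirms it. The gauge is the tall one on the grey stand, with its knob at top pixel (187.5,203.2). The small lookalike at (237,236) stands directly on the bench. In the top view the bore is at (391.5,212.8) and the wells are at (377,195.2) and (399.8,192.2).

```bash
python3 - <<'E'
from h import *
L=lambda f:dict(np.load(f+".npz"))
a,b=L("top0"),L("scene0")
P=lambda *x:print(*[np.round(i,4) if not isinstance(i,str) else i for i in x])
P("knob top",world(a,187.5,203.2,.172),world(a,187,203))
P("scene knob",world(b,160+178/4,140+360/4,.160), world(b,204,230-0) )
P("bore",world(a,391.5,212.75,.085),"scene",world(b,285+188/4,240+160/4,.085))
w1,w2=world(a,377,195.2,.085),world(a,399.75,192.2,.085)
w1,w2=(world(b,285+192/4,240+86/4,.085)+w1)/2,(world(b,285+287/4,240+137/4,.085)+w2)/2
P("wells",w1,w2,"yaw",np.degrees(np.arctan2(-(w1-w2)[0],(w1-w2)[1])))
# foot edge in top crop: near long edge corners (z .064)
f=[world(a,165+x/4,180+y/4,.064) for x,y in((65,135),(170,140),(178,75))]
P("foot",*f)
# scene crop: foot top corners
g=[world(b,160+x/4,140+y/4,.064) for x,y in((143,475-300),(193,517-300),(240,492-300))]
P("footscene",*g)
E
```

```text
knob top [0.452  0.2366 0.172 ] [0.4525 0.2377 0.1717]
scene knob [ 0.2812 -0.0247  0.16  ] [0.3708 0.1322 0.0203]
bore [ 0.4295 -0.2141  0.085 ] scene [ 0.4291 -0.2164  0.085 ]
wells [ 0.4695 -0.184   0.085 ] [ 0.4763 -0.2356  0.085 ] yaw 7.4931
foot [0.4343 0.2693 0.064 ] [0.4306 0.2079 0.064 ] [0.4685 0.2032 0.064 ]
footscene [0.4385 0.2716 0.064 ] [0.435  0.2043 0.064 ] [0.4772 0.2104 0.064 ]
```

Request:
send_rows:
  rows:
    - {"dx":-31.5,"dy":-17.3,"jaw":-1}
    - {"dx":-31.5,"dy":-17.3,"jaw":-1}
    - {"dx":-31.5,"dy":-17.3,"jaw":-1}
    - {"dx":-31.5,"dy":-17.3,"jaw":-1}
    - {"dx":-31.5,"dy":-17.3,"jaw":-1}
    - {"dx":-31.5,"dy":-17.3,"jaw":-1}
    - {"dx":-31.5,"dy":-17.3,"jaw":-1}
    - {"dx":-31.5,"dy":-17.3,"jaw":-1}
    - {"dx":-31.5,"dy":-17.3,"jaw":-1}
    - {"dx":-31.5,"dy":-17.3,"jaw":-1}
    - {"dx":-31.5,"dy":-17.3,"jaw":-1}
    - {"dx":-31.5,"dy":-17.3,"jaw":-1}

```text
invalid input at $.rows[0]: expected keys dx, dy, dz, roll, jaw
```

```bash
cat >> h.py <<'E'
from scipy.spatial.transform import Rotation as Ro
def togo(target):
    o=get_obs(); R=Ro.from_euler("xyz",o["eef_rot"]).as_matrix()
    print("t",round(o["time_s"],2),"tcp",np.round(o["ee_pos"],4),"rpy",np.round(np.degrees(o["eef_rot"]),2),"F",np.round(o["force"],1),"w",round(o["grip_width"]*1e3,1),"gf",o["grip_force"])
    print("go mm",np.round(R.T@(np.array(target)-o["ee_pos"])*1e3,1))
E
python3 - <<'E'
from h import *
togo([.452,.237,.140])
c=save("wrist","w1"); print(np.linalg.norm(c["tvec"]))
K=c["camera_matrix"]
for p in([.452,.237,.172],[.43,-.214,.085]): print(cv2.projectPoints(np.array(p),c["rvec"],c["tvec"],K,None)[0].ravel())
E
```

```text
t 0.1 tcp [0.1375 0.5323 0.2049] rpy [-179.94   -0.    165.52] F [ 0.4 -0.2  0. ] w 93.7 gf 0.0
go mm [-378.4 -207.2   65.1]
0.6753950136399455
[ 46.3013563  586.09208677]
[-242.71230427  537.57510297]
```

View pics/w1.png

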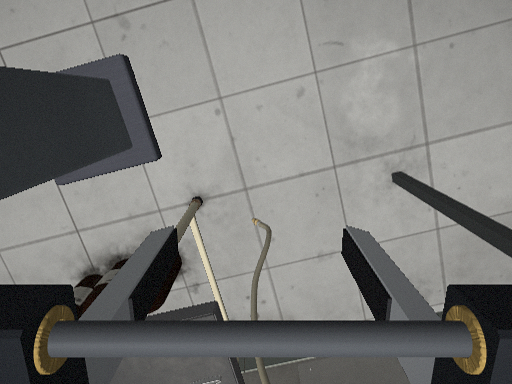

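The rows need all five keys, so nothing moved. This wrist view shows only the floor and the fingers. I'll send the move again.

Request:
send_rows:
  rows:
    - {"dx":-31.5,"dy":-17.3,"dz":0,"roll":0,"jaw":-1}
    - {"dx":-31.5,"dy":-17.3,"dz":0,"roll":0,"jaw":-1}
    - {"dx":-31.5,"dy":-17.3,"dz":0,"roll":0,"jaw":-1}
    - {"dx":-31.5,"dy":-17.3,"dz":0,"roll":0,"jaw":-1}
    - {"dx":-31.5,"dy":-17.3,"dz":0,"roll":0,"jaw":-1}
    - {"dx":-31.5,"dy":-17.3,"dz":0,"roll":0,"jaw":-1}
    - {"dx":-31.5,"dy":-17.3,"dz":0,"roll":0,"jaw":-1}
    - {"dx":-31.5,"dy":-17.3,"dz":0,"roll":0,"jaw":-1}
    - {"dx":-31.5,"dy":-17.3,"dz":0,"roll":0,"jaw":-1}
    - {"dx":-31.5,"dy":-17.3,"dz":0,"roll":0,"jaw":-1}
    - {"dx":-31.5,"dy":-17.3,"dz":0,"roll":0,"jaw":-1}
    - {"dx":-31.5,"dy":-17.3,"dz":0,"roll":0,"jaw":-1}

```text
time_s: 1.15
ee_pos: [0.4526, 0.2354, 0.2054]
eef_rot: [-3.142, -0.0, 2.889]
force: [-0.0, 0.3, -0.3]
grip_width: 0.0941
grip_force: 0.0
```

```bash
python3 - <<'E'
from h import *
togo([.452,.237,.140])
c=save("wrist","w2")
K=c["camera_matrix"]
for p in([.452,.237,.172],): print(cv2.projectPoints(np.array(p),c["rvec"],c["tvec"],K,None)[0].ravel())
E
```

```text
t 1.15 tcp [0.4526 0.2354 0.2054] rpy [-1.8000e+02 -1.0000e-02  1.6551e+02] F [-0.   0.3 -0.3] w 94.1 gf 0.0
go mm [ 1.   1.4 65.4]
[262.44810813 218.22303208]
```

View pics/w2.png

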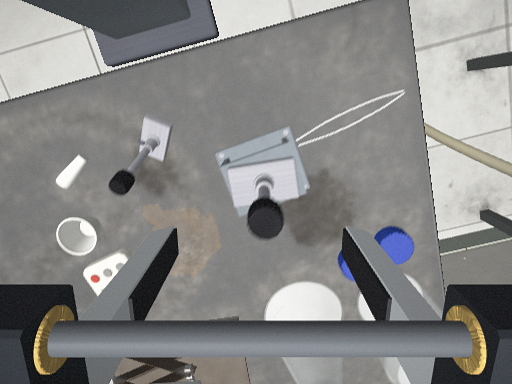

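The knob sits between the fingers at (266,218), about 3 px from where I predicted it.

```bash
python3 - <<'E'
from h import *
c=dict(np.load("w2.npz"))
f=c["frame"]; z=c["z_map"]
# knob top face: pixels by depth
m=np.zeros(z.shape,bool); R=cv2.Rodrigues(c["rvec"])[0]; t=c["tvec"].ravel()
K=c["camera_matrix"]; v,u=np.mgrid[:384,:512]
W=(np.stack([(u-K[0,2])/K[0,0]*z,(v-K[1,2])/K[1,1]*z,z],-1).reshape(-1,3)-t)@R
k=W.reshape(384,512,3)[190:245,240:295].reshape(-1,3)
print(k[:,2].max()); top=k[k[:,2]>k[:,2].max()-.005]
print((top.min(0)+top.max(0))/2,top.mean(0),np.ptp(top,axis=0),len(top))
# foot top (z~.064)
g=W.reshape(384,512,3)[140:235,215:315].reshape(-1,3); g=g[abs(g[:,2]-.064)<.003]
r=cv2.minAreaRect((g[:,:2]*1e3).astype(np.float32)); print(r,len(g))
print("go for",world(c,266,219,.172))
E
```

```text
0.38527756150104975
[0.37610794 0.25463634 0.38527756] [0.37610794 0.25463634 0.38527756] [0. 0. 0.] 10
((453.9654541015625, 238.98001098632812), (65.92464447021484, 40.033897399902344), 84.86288452148438) 2226
go for [0.45312436 0.23916119 0.172     ]
```

Request:
send_rows:
  rows:
    - {"dx":0,"dy":3.7,"dz":15,"roll":0,"jaw":-1}
    - {"dx":0,"dy":0,"dz":20,"roll":0,"jaw":-1}
    - {"dx":0,"dy":0,"dz":20,"roll":0,"jaw":-1}
    - {"dx":0,"dy":0,"dz":10,"roll":0,"jaw":-1}
    - {"dx":0,"dy":0,"dz":0,"roll":0,"jaw":-1}
    - {"dx":0,"dy":0,"dz":0,"roll":0,"jaw":1}
    - {"dx":0,"dy":0,"dz":0,"roll":0,"jaw":1}
    - {"dx":0,"dy":0,"dz":0,"roll":0,"jaw":1}
    - {"dx":0,"dy":0,"dz":0,"roll":0,"jaw":1}
    - {"dx":0,"dy":0,"dz":0,"roll":0,"jaw":1}
    - {"dx":0,"dy":0,"dz":0,"roll":0,"jaw":1}
    - {"dx":0,"dy":0,"dz":0,"roll":0,"jaw":1}
  force: 30

```text
time_s: 2.2
ee_pos: [0.4526, 0.2406, 0.1406]
eef_rot: [3.141, 0.0, 2.889]
force: [-0.2, 0.1, -0.6]
grip_width: 0.0511
grip_force: 0.0
```

Request:
send_rows:
  rows:
    - {"dx":0,"dy":0,"dz":0,"roll":0,"jaw":1}
    - {"dx":0,"dy":0,"dz":0,"roll":0,"jaw":1}
    - {"dx":0,"dy":0,"dz":0,"roll":0,"jaw":1}
    - {"dx":0,"dy":0,"dz":0,"roll":0,"jaw":1}
    - {"dx":0,"dy":0,"dz":0,"roll":0,"jaw":1}
    - {"dx":0,"dy":0,"dz":0,"roll":0,"jaw":1}
    - {"dx":0,"dy":0,"dz":0,"roll":0,"jaw":1}
    - {"dx":0,"dy":0,"dz":0,"roll":0,"jaw":1}

```text
time_s: 2.87
ee_pos: [0.4525, 0.2405, 0.1404]
eef_rot: [-3.141, -0.0, 2.889]
force: [-0.6, -1.3, 0.4]
grip_width: 0.0231
grip_force: 30.0
```

Request:
send_rows:
  rows:
    - {"dx":0,"dy":0,"dz":-2,"roll":0,"jaw":1}
    - {"dx":0,"dy":0,"dz":-4,"roll":0,"jaw":1}
    - {"dx":0,"dy":0,"dz":-6,"roll":0,"jaw":1}
    - {"dx":0,"dy":0,"dz":-10,"roll":0,"jaw":1}
    - {"dx":0,"dy":0,"dz":-12,"roll":0,"jaw":1}
    - {"dx":0,"dy":0,"dz":-14,"roll":0,"jaw":1}
    - {"dx":0,"dy":0,"dz":-14,"roll":0,"jaw":1}
    - {"dx":0,"dy":0,"dz":-14,"roll":0,"jaw":1}
    - {"dx":0,"dy":0,"dz":-12,"roll":0,"jaw":1}
    - {"dx":0,"dy":0,"dz":-8,"roll":0,"jaw":1}
    - {"dx":0,"dy":0,"dz":-4,"roll":0,"jaw":1}
    - {"dx":0,"dy":0,"dz":0,"roll":0,"jaw":1}

```text
time_s: 3.87
ee_pos: [0.4527, 0.2406, 0.2414]
eef_rot: [3.141, 0.001, 2.889]
force: [0.4, -0.5, -4.4]
grip_width: 0.0233
grip_force: 30.0
```

```bash
python3 - <<'E'
from h import *
togo([.4295,-.215,.240])
E
```

```text
t 3.87 tcp [0.4527 0.2406 0.2414] rpy [1.7995e+02 6.0000e-02 1.6552e+02] F [ 0.4 -0.5 -4.4] w 23.3 gf 29.999143226605156
go mm [ -91.5 -447.     1.1]
```

Request:
send_rows:
  rows:
    - {"dx":-4.1,"dy":-20,"dz":0,"roll":0,"jaw":1}
    - {"dx":-7.2,"dy":-35,"dz":0,"roll":0,"jaw":1}
    - {"dx":-7.8,"dy":-38,"dz":0,"roll":0,"jaw":1}
    - {"dx":-7.8,"dy":-38,"dz":0,"roll":0,"jaw":1}
    - {"dx":-7.8,"dy":-38,"dz":0,"roll":0,"jaw":1}
    - {"dx":-7.8,"dy":-38,"dz":0,"roll":0,"jaw":1}
    - {"dx":-7.8,"dy":-38,"dz":0,"roll":0,"jaw":1}
    - {"dx":-7.8,"dy":-38,"dz":0,"roll":0,"jaw":1}
    - {"dx":-7.8,"dy":-38,"dz":0,"roll":0,"jaw":1}
    - {"dx":-7.8,"dy":-38,"dz":0,"roll":0,"jaw":1}
    - {"dx":-7.2,"dy":-35,"dz":0,"roll":0,"jaw":1}
    - {"dx":-4.1,"dy":-20,"dz":0,"roll":0,"jaw":1}

```text
time_s: 4.87
ee_pos: [0.4304, -0.1846, 0.2398]
eef_rot: [-3.141, -0.001, 2.887]
force: [-0.3, 0.2, -4.0]
grip_width: 0.0235
grip_force: 30.0
```

Request:
send_rows:
  rows:
    - {"dx":-4,"dy":-20,"dz":0,"roll":0,"jaw":1}
    - {"dx":-2,"dy":-12,"dz":0,"roll":0,"jaw":1}
    - {"dx":0,"dy":0,"dz":0,"roll":-4.2,"jaw":1}
    - {"dx":0,"dy":0,"dz":0,"roll":-4.2,"jaw":1}
    - {"dx":0,"dy":0,"dz":0,"roll":-4.2,"jaw":1}
    - {"dx":0,"dy":0,"dz":0,"roll":0,"jaw":1}
    - {"dx":0,"dy":0,"dz":0,"roll":0,"jaw":1}

```text
time_s: 5.45
ee_pos: [0.4291, -0.2137, 0.2401]
eef_rot: [3.141, -0.001, 3.107]
force: [-0.2, -1.6, -4.2]
grip_width: 0.0234
grip_force: 30.0
```

```bash
python3 - <<'E'
from h import *
togo([.4295,-.215,.240])
w=save("wrist","w3");s=save("scene","s3")
cr=s["frame"][150:350,250:420]
cv2.imwrite("pics/c3.png",np.hstack([cv2.resize(w["frame"][100:300,150:350],(400,400)),cv2.resize(cr,(340,400))])[:,:,::-1])
print(cv2.projectPoints(np.array([.4295,-.215,.085]),w["rvec"],w["tvec"],w["camera_matrix"],None)[0].ravel())
E
```

```text
t 5.45 tcp [ 0.4291 -0.2137  0.2401] rpy [ 1.7998e+02 -3.0000e-02  1.7801e+02] F [-0.2 -1.6 -4.2] w 23.4 gf 29.99889896746936
go mm [-0.5 -1.3  0.1]
[258.87906293 178.48081239]
```

View pics/c3.png

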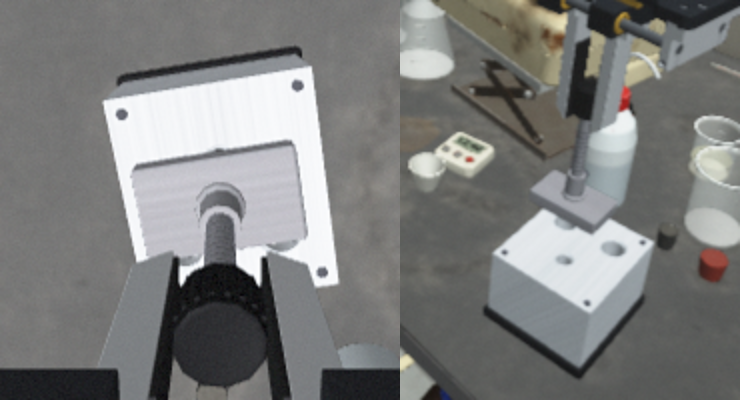

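The wrist view shows the knob held centrally and the gauge hanging upright above the block. The bore is hidden under the foot at about crop (220,150). The scene crop shows the bore clear at (565,260). Next I measure foot against block within the same camera, using depth.

```bash
cat >> h.py <<'E'
def cloud(c):
    z=c["z_map"];R=cv2.Rodrigues(c["rvec"])[0];K=c["camera_matrix"];v,u=np.mgrid[:384,:512]
    W=(np.stack([(u-K[0,2])/K[0,0]*z,(v-K[1,2])/K[1,1]*z,z],-1).reshape(-1,3)-c["tvec"].ravel())@R
    return W[z.ravel()>0]
def rect(c,zc,ctr,r,tol=.004):
    g=cloud(c);g=g[(abs(g[:,2]-zc)<tol)&(np.hypot(g[:,0]-ctr[0],g[:,1]-ctr[1])<r)]
    q=cv2.minAreaRect((g[:,:2]*1e3).astype(np.float32));print(np.round(q[0],1),np.round(q[1],1),round(q[2],1),"z",np.round(np.median(g[:,2]),4),len(g));return q
def bore(q):
    a=np.radians(7.5);return np.array(q[0])+18*np.array([-np.cos(a),-np.sin(a)])
E
python3 - <<'E'
from h import *
for f in("top0","scene0","s3","w3"):
    c=dict(np.load(f+".npz"));print(f);print("bore",bore(rect(c,.085,(.447,-.212),.085)))
    if f[-1]=="3": rect(c,.160,(.429,-.214),.045)
E
```

```text
top0
[ 448.3 -210.3] [116.1 105.4] 7.3 z 0.0844 2031
bore [ 430.48840412 -212.66242922]
scene0
[ 447.9 -210.5] [118.7 104.8] 7.5 z 0.0855 2452
bore [ 430.06659015 -212.82899417]
s3
[ 448.1 -210.6] [118.7 104.8] 7.5 z 0.0855 2169
bore [ 430.22213825 -212.92541445]
[ 429.3 -213. ] [41.2 66.1] 7.0 z 0.1619 573
w3
[ 449.  -212.4] [116.  104.3] 7.4 z 0.0855 5180
bore [ 431.11703571 -214.78633059]
[ 430.7 -214.3] [40.6 66. ] 7.3 z 0.1621 3295
```

Request:
send_rows:
  rows:
    - {"dx":-0.6,"dy":-0.2,"dz":4,"roll":0,"jaw":1}
    - {"dx":0,"dy":0,"dz":8,"roll":0,"jaw":1}
    - {"dx":0,"dy":0,"dz":10,"roll":0,"jaw":1}
    - {"dx":0,"dy":0,"dz":10,"roll":0,"jaw":1}
    - {"dx":0,"dy":0,"dz":6,"roll":0,"jaw":1}
    - {"dx":0,"dy":0,"dz":3,"roll":0,"jaw":1}
    - {"dx":0,"dy":0,"dz":2,"roll":0,"jaw":1}
    - {"dx":0,"dy":0,"dz":2,"roll":0,"jaw":1}
    - {"dx":0,"dy":0,"dz":2,"roll":0,"jaw":1}
    - {"dx":0,"dy":0,"dz":0,"roll":0,"jaw":1}

```text
time_s: 6.38
ee_pos: [0.4297, -0.2143, 0.1933]
eef_rot: [3.142, -0.0, 3.109]
force: [-0.1, 0.6, -3.4]
grip_width: 0.0232
grip_force: 30.0
```

Request:
send_rows:
  rows:
    - {"dx":0,"dy":0,"dz":1.5,"roll":0,"jaw":1}
    - {"dx":0,"dy":0,"dz":1.5,"roll":0,"jaw":1}
    - {"dx":0,"dy":0,"dz":0,"roll":0,"jaw":1}

```text
time_s: 6.63
ee_pos: [0.4296, -0.2142, 0.1903]
eef_rot: [3.142, -0.0, 3.109]
force: [0.2, -0.8, -3.5]
grip_width: 0.0234
grip_force: 30.0
```

Request:
send_rows:
  rows:
    - {"dx":0,"dy":0,"dz":1.5,"roll":0,"jaw":1}
    - {"dx":0,"dy":0,"dz":1.5,"roll":0,"jaw":1}
    - {"dx":0,"dy":0,"dz":0,"roll":0,"jaw":1}

```text
time_s: 6.88
ee_pos: [0.4296, -0.2142, 0.1871]
eef_rot: [3.141, -0.0, 3.109]
force: [0.1, -0.8, -4.0]
grip_width: 0.0234
grip_force: 30.0
```

Request:
send_rows:
  rows:
    - {"dx":0,"dy":0,"dz":1.5,"roll":0,"jaw":1}
    - {"dx":0,"dy":0,"dz":1.5,"roll":0,"jaw":1}
    - {"dx":0,"dy":0,"dz":0,"roll":0,"jaw":1}

```text
time_s: 7.13
ee_pos: [0.4296, -0.2142, 0.1841]
eef_rot: [3.141, -0.0, 3.109]
force: [-0.5, 0.3, -3.9]
grip_width: 0.0233
grip_force: 30.0
```

```bash
python3 - <<'E'
from h import *
togo([.4295,-.215,.240])
w=save("wrist","w4");s=save("scene","s4")
for c,z in((w,.099),(s,.099)): rect(c,.107,(.430,-.214),.05,.005)
E
```

```text
t 7.13 tcp [ 0.4296 -0.2142  0.1841] rpy [ 1.7999e+02 -2.0000e-02  1.7812e+02] F [-0.5  0.3 -3.9] w 23.3 gf 29.999238984923977
go mm [  0.1  -0.8 -55.9]
[ 431.3 -214.8] [40.7 66.2] 7.8 z 0.1061 3364
[ 429.7 -213.5] [41.1 65.8] 7.4 z 0.1062 550
```

The tip is about 9 mm inside the bore with no side force, and the foot is still about 7 mm up.

Request:
send_rows:
  rows:
    - {"dx":0,"dy":0,"dz":1.5,"roll":0,"jaw":1}
    - {"dx":0,"dy":0,"dz":1.5,"roll":0,"jaw":1}
    - {"dx":0,"dy":0,"dz":1.5,"roll":0,"jaw":1}
    - {"dx":0,"dy":0,"dz":0,"roll":0,"jaw":1}

```text
time_s: 7.57
ee_pos: [0.4296, -0.2142, 0.1796]
eef_rot: [3.141, -0.0, 3.109]
force: [-0.6, 0.3, -4.3]
grip_width: 0.0235
grip_force: 30.0
```

Request:
send_rows:
  rows:
    - {"dx":0,"dy":0,"dz":1,"roll":0,"jaw":1}
    - {"dx":0,"dy":0,"dz":1,"roll":0,"jaw":1}
    - {"dx":0,"dy":0,"dz":0,"roll":0,"jaw":1}

```text
time_s: 7.82
ee_pos: [0.4296, -0.2142, 0.1777]
eef_rot: [3.141, -0.0, 3.109]
force: [0.0, 0.6, -4.0]
grip_width: 0.0231
grip_force: 30.0
```

Request:
send_rows:
  rows:
    - {"dx":0,"dy":0,"dz":1,"roll":0,"jaw":1}
    - {"dx":0,"dy":0,"dz":1,"roll":0,"jaw":1}
    - {"dx":0,"dy":0,"dz":0,"roll":0,"jaw":1}

```text
time_s: 8.07
ee_pos: [0.4298, -0.2143, 0.1763]
eef_rot: [-3.141, 0.001, 3.109]
force: [-0.7, 2.0, 1.3]
grip_width: 0.0234
grip_force: 30.0
```

Request:
send_rows:
  rows:
    - {"dx":0,"dy":0,"dz":1,"roll":0,"jaw":1}
    - {"dx":0,"dy":0,"dz":1,"roll":0,"jaw":1}
    - {"dx":0,"dy":0,"dz":0,"roll":0,"jaw":1}

```text
time_s: 8.32
ee_pos: [0.4297, -0.2142, 0.1739]
eef_rot: [-3.142, 0.0, 3.109]
force: [-0.7, 0.3, 0.8]
grip_width: 0.0234
grip_force: 30.0
```

```bash
python3 - <<'E'
from h import *
togo([.4295,-.215,.240])
w=save("wrist","w5");s=save("scene","s5")
for c,z in((w,.099),(s,.099)): rect(c,.100,(.430,-.214),.05,.005)
E
```

```text
t 8.32 tcp [ 0.4297 -0.2142  0.1739] rpy [-1.8000e+02  1.0000e-02  1.7812e+02] F [-0.7  0.3  0.8] w 23.4 gf 30.000087833777798
go mm [  0.2  -0.8 -66.1]
[ 431.2 -214.9] [40. 66.] 7.4 z 0.0996 3434
[ 430.  -213.5] [41.6 66.1] 7.2 z 0.0995 548
```

The foot is flat on the block and the rod slides at about 1 N. I'll reduce the grip as a force limiter and slide 9 mm, which keeps the tip short of 30 mm depth. After that I go in small felt steps.

Request:
send_rows:
  rows:
    - {"dx":0,"dy":0,"dz":0,"roll":0,"jaw":1}
    - {"dx":0,"dy":0,"dz":1,"roll":0,"jaw":1}
    - {"dx":0,"dy":0,"dz":1,"roll":0,"jaw":1}
    - {"dx":0,"dy":0,"dz":1,"roll":0,"jaw":1}
    - {"dx":0,"dy":0,"dz":1,"roll":0,"jaw":1}
    - {"dx":0,"dy":0,"dz":1,"roll":0,"jaw":1}
    - {"dx":0,"dy":0,"dz":1,"roll":0,"jaw":1}
    - {"dx":0,"dy":0,"dz":1,"roll":0,"jaw":1}
    - {"dx":0,"dy":0,"dz":1,"roll":0,"jaw":1}
    - {"dx":0,"dy":0,"dz":1,"roll":0,"jaw":1}
    - {"dx":0,"dy":0,"dz":0,"roll":0,"jaw":1}
  force: 7

```text
time_s: 9.33
ee_pos: [0.4296, -0.2142, 0.1647]
eef_rot: [3.141, -0.0, 3.109]
force: [-0.2, 1.4, -0.1]
grip_width: 0.0238
grip_force: 7.0
```

Request:
send_rows:
  rows:
    - {"dx":0,"dy":0,"dz":0.5,"roll":0,"jaw":1}
    - {"dx":0,"dy":0,"dz":0.5,"roll":0,"jaw":1}

```text
time_s: 9.5
ee_pos: [0.4297, -0.2143, 0.1639]
eef_rot: [3.142, -0.0, 3.109]
force: [-0.0, 2.7, 2.4]
grip_width: 0.0238
grip_force: 7.0
```

Request:
send_rows:
  rows:
    - {"dx":0,"dy":0,"dz":0.5,"roll":0,"jaw":1}
    - {"dx":0,"dy":0,"dz":0.5,"roll":0,"jaw":1}
    - {"dx":0,"dy":0,"dz":0,"roll":0,"jaw":1}
  force: 5

```text
time_s: 9.75
ee_pos: [0.4297, -0.2142, 0.1629]
eef_rot: [3.142, -0.0, 3.109]
force: [-0.2, 2.5, 1.1]
grip_width: 0.0237
grip_force: 5.0
```

Request:
send_rows:
  rows:
    - {"dx":0,"dy":0,"dz":0.5,"roll":0,"jaw":1}
    - {"dx":0,"dy":0,"dz":0.5,"roll":0,"jaw":1}
    - {"dx":0,"dy":0,"dz":0,"roll":0,"jaw":1}

```text
time_s: 10.0
ee_pos: [0.4297, -0.2143, 0.1619]
eef_rot: [3.142, -0.0, 3.109]
force: [0.3, 2.6, 1.3]
grip_width: 0.0238
grip_force: 5.0
```

```bash
cat >> h.py <<'E'
def knobtop(f):
    togo([.4297,-.2142,.1]); c=save("scene",f); g=cloud(c)
    g=g[(np.hypot(g[:,0]-.430,g[:,1]+.214)<.009)]; z0=get_obs()["ee_pos"][2]
    h=g[(g[:,2]>z0+.015)&(g[:,2]<z0+.045)][:,2]
    print("knob top z",np.round(np.sort(h)[-12:],4))
E
python3 -c "
from h import *
knobtop('s6')"
```

```text
t 10.0 tcp [ 0.4297 -0.2143  0.1619] rpy [180.    -0.   178.11] F [0.3 2.6 1.3] w 23.8 gf 5.000037899444578
go mm [-0.   0.1 61.9]
knob top z [0.1963 0.1964 0.1964 0.1965 0.1965 0.1966 0.1968 0.197  0.1971 0.1971
 0.1972 0.1973]
```

Request:
send_rows:
  rows:
    - {"dx":0,"dy":0,"dz":0.5,"roll":0,"jaw":1}
    - {"dx":0,"dy":0,"dz":0.5,"roll":0,"jaw":1}
    - {"dx":0,"dy":0,"dz":0,"roll":0,"jaw":1}

```text
time_s: 10.3
ee_pos: [0.4297, -0.2142, 0.1609]
eef_rot: [3.142, -0.0, 3.109]
force: [-0.5, 1.3, 0.8]
grip_width: 0.0241
grip_force: 5.0
```

Request:
send_rows:
  rows:
    - {"dx":0,"dy":0,"dz":0.5,"roll":0,"jaw":1}
    - {"dx":0,"dy":0,"dz":0.5,"roll":0,"jaw":1}
    - {"dx":0,"dy":0,"dz":0,"roll":0,"jaw":1}

```text
time_s: 10.55
ee_pos: [0.4297, -0.2143, 0.1599]
eef_rot: [-3.142, -0.0, 3.109]
force: [0.1, 1.2, -0.1]
grip_width: 0.0234
grip_force: 5.0
```

Request:
send_rows:
  rows:
    - {"dx":0,"dy":0,"dz":0.5,"roll":0,"jaw":1}
    - {"dx":0,"dy":0,"dz":0.5,"roll":0,"jaw":1}
    - {"dx":0,"dy":0,"dz":0,"roll":0,"jaw":1}

```text
time_s: 10.8
ee_pos: [0.4297, -0.2143, 0.1588]
eef_rot: [3.142, -0.0, 3.109]
force: [0.6, 3.3, 1.6]
grip_width: 0.0237
grip_force: 5.0
```

Request:
send_rows:
  rows:
    - {"dx":0,"dy":0,"dz":0.5,"roll":0,"jaw":1}
    - {"dx":0,"dy":0,"dz":0.5,"roll":0,"jaw":1}
    - {"dx":0,"dy":0,"dz":0,"roll":0,"jaw":1}

```text
time_s: 11.05
ee_pos: [0.4297, -0.2142, 0.1578]
eef_rot: [3.142, -0.0, 3.109]
force: [0.3, 1.1, 1.0]
grip_width: 0.0235
grip_force: 5.0
```

Request:
send_rows:
  rows:
    - {"dx":0,"dy":0,"dz":0.5,"roll":0,"jaw":1}
    - {"dx":0,"dy":0,"dz":0.5,"roll":0,"jaw":1}
    - {"dx":0,"dy":0,"dz":0,"roll":0,"jaw":1}

```text
time_s: 11.3
ee_pos: [0.4297, -0.2143, 0.1569]
eef_rot: [3.142, -0.0, 3.109]
force: [0.5, 2.3, 0.6]
grip_width: 0.0239
grip_force: 5.0
```

Request:
send_rows:
  rows:
    - {"dx":0,"dy":0,"dz":0.5,"roll":0,"jaw":1}
    - {"dx":0,"dy":0,"dz":0.5,"roll":0,"jaw":1}
    - {"dx":0,"dy":0,"dz":0,"roll":0,"jaw":1}

```text
time_s: 11.55
ee_pos: [0.4297, -0.2143, 0.1559]
eef_rot: [3.142, -0.0, 3.109]
force: [0.7, 1.9, 1.5]
grip_width: 0.0237
grip_force: 5.0
```

Request:
send_rows:
  rows:
    - {"dx":0,"dy":0,"dz":0.5,"roll":0,"jaw":1}
    - {"dx":0,"dy":0,"dz":0.5,"roll":0,"jaw":1}
    - {"dx":0,"dy":0,"dz":0,"roll":0,"jaw":1}

```text
time_s: 11.8
ee_pos: [0.4297, -0.2143, 0.1549]
eef_rot: [3.142, -0.0, 3.109]
force: [1.1, 2.2, -0.1]
grip_width: 0.0236
grip_force: 5.0
```

Request:
send_rows:
  rows:
    - {"dx":0,"dy":0,"dz":0.5,"roll":0,"jaw":1}
    - {"dx":0,"dy":0,"dz":0.5,"roll":0,"jaw":1}
    - {"dx":0,"dy":0,"dz":0,"roll":0,"jaw":1}

```text
time_s: 12.05
ee_pos: [0.4297, -0.2142, 0.1539]
eef_rot: [3.142, -0.0, 3.109]
force: [1.1, 2.6, 0.5]
grip_width: 0.0235
grip_force: 5.0
```

Request:
send_rows:
  rows:
    - {"dx":0,"dy":0,"dz":0.5,"roll":0,"jaw":1}
    - {"dx":0,"dy":0,"dz":0.5,"roll":0,"jaw":1}
    - {"dx":0,"dy":0,"dz":0,"roll":0,"jaw":1}

```text
time_s: 12.3
ee_pos: [0.4297, -0.2142, 0.1528]
eef_rot: [3.142, -0.0, 3.109]
force: [-0.7, 2.6, 1.8]
grip_width: 0.0237
grip_force: 5.0
```

Request:
send_rows:
  rows:
    - {"dx":0,"dy":0,"dz":0.5,"roll":0,"jaw":1}
    - {"dx":0,"dy":0,"dz":0.5,"roll":0,"jaw":1}
    - {"dx":0,"dy":0,"dz":0,"roll":0,"jaw":1}

```text
time_s: 12.55
ee_pos: [0.4297, -0.2142, 0.1518]
eef_rot: [3.142, -0.0, 3.109]
force: [-0.2, 1.4, 1.3]
grip_width: 0.0238
grip_force: 5.0
```

```bash
python3 -c "
from h import *
knobtop('s7')"
```

```text
t 12.55 tcp [ 0.4297 -0.2142  0.1518] rpy [ 1.8000e+02 -1.0000e-02  1.7812e+02] F [-0.2  1.4  1.3] w 23.8 gf 5.000024478358682
go mm [-0.   0.  51.8]
knob top z [0.1862 0.1863 0.1863 0.1864 0.1864 0.1866 0.1866 0.1867 0.1868 0.1869
 0.1871 0.1872]
```

Request:
send_rows:
  rows:
    - {"dx":0,"dy":0,"dz":0.5,"roll":0,"jaw":1}
    - {"dx":0,"dy":0,"dz":0.5,"roll":0,"jaw":1}
    - {"dx":0,"dy":0,"dz":0,"roll":0,"jaw":1}

```text
time_s: 12.85
ee_pos: [0.4297, -0.2143, 0.1509]
eef_rot: [-3.142, -0.0, 3.109]
force: [0.8, 1.6, 1.3]
grip_width: 0.0235
grip_force: 5.0
```

Request:
send_rows:
  rows:
    - {"dx":0,"dy":0,"dz":0.5,"roll":0,"jaw":1}
    - {"dx":0,"dy":0,"dz":0.5,"roll":0,"jaw":1}
    - {"dx":0,"dy":0,"dz":0,"roll":0,"jaw":1}

```text
time_s: 13.1
ee_pos: [0.4297, -0.2142, 0.1498]
eef_rot: [3.142, -0.0, 3.109]
force: [-0.0, 2.2, 0.8]
grip_width: 0.0233
grip_force: 5.0
```

Request:
send_rows:
  rows:
    - {"dx":0,"dy":0,"dz":0.5,"roll":0,"jaw":1}
    - {"dx":0,"dy":0,"dz":0.5,"roll":0,"jaw":1}
    - {"dx":0,"dy":0,"dz":0,"roll":0,"jaw":1}

```text
time_s: 13.35
ee_pos: [0.4297, -0.2143, 0.1489]
eef_rot: [3.142, -0.0, 3.109]
force: [-0.3, 3.2, 1.3]
grip_width: 0.0237
grip_force: 5.0
```

Request:
send_rows:
  rows:
    - {"dx":0,"dy":0,"dz":0.5,"roll":0,"jaw":1}
    - {"dx":0,"dy":0,"dz":0.5,"roll":0,"jaw":1}
    - {"dx":0,"dy":0,"dz":0,"roll":0,"jaw":1}

```text
time_s: 13.6
ee_pos: [0.4297, -0.2142, 0.1478]
eef_rot: [3.142, -0.0, 3.109]
force: [0.2, 3.0, 1.3]
grip_width: 0.0238
grip_force: 5.0
```

Request:
send_rows:
  rows:
    - {"dx":0,"dy":0,"dz":0.5,"roll":0,"jaw":1}
    - {"dx":0,"dy":0,"dz":0.5,"roll":0,"jaw":1}
    - {"dx":0,"dy":0,"dz":0,"roll":0,"jaw":1}

```text
time_s: 13.85
ee_pos: [0.4297, -0.2142, 0.1469]
eef_rot: [3.142, -0.0, 3.109]
force: [-0.1, 2.3, 0.9]
grip_width: 0.0239
grip_force: 5.0
```

Request:
send_rows:
  rows:
    - {"dx":0,"dy":0,"dz":0.5,"roll":0,"jaw":1}
    - {"dx":0,"dy":0,"dz":0.5,"roll":0,"jaw":1}
    - {"dx":0,"dy":0,"dz":0,"roll":0,"jaw":1}

```text
time_s: 14.1
ee_pos: [0.4297, -0.2143, 0.1458]
eef_rot: [3.142, -0.0, 3.109]
force: [0.3, 1.6, 1.1]
grip_width: 0.0236
grip_force: 5.0
```

Request:
send_rows:
  rows:
    - {"dx":0,"dy":0,"dz":0.5,"roll":0,"jaw":1}
    - {"dx":0,"dy":0,"dz":0.5,"roll":0,"jaw":1}
    - {"dx":0,"dy":0,"dz":0,"roll":0,"jaw":1}

```text
time_s: 14.35
ee_pos: [0.4297, -0.2142, 0.1448]
eef_rot: [3.142, -0.0, 3.109]
force: [-0.2, 1.8, 0.9]
grip_width: 0.0234
grip_force: 5.0
```

Request:
send_rows:
  rows:
    - {"dx":0,"dy":0,"dz":0.5,"roll":0,"jaw":1}
    - {"dx":0,"dy":0,"dz":0.5,"roll":0,"jaw":1}
    - {"dx":0,"dy":0,"dz":0,"roll":0,"jaw":1}

```text
time_s: 14.6
ee_pos: [0.4297, -0.2143, 0.1439]
eef_rot: [3.142, -0.0, 3.109]
force: [-0.4, 2.4, 0.9]
grip_width: 0.0237
grip_force: 5.0
```

Request:
send_rows:
  rows:
    - {"dx":0,"dy":0,"dz":0.5,"roll":0,"jaw":1}
    - {"dx":0,"dy":0,"dz":0.5,"roll":0,"jaw":1}
    - {"dx":0,"dy":0,"dz":0,"roll":0,"jaw":1}

```text
time_s: 14.85
ee_pos: [0.4297, -0.2143, 0.1429]
eef_rot: [3.142, -0.0, 3.109]
force: [-0.1, 2.0, 1.9]
grip_width: 0.0237
grip_force: 5.0
```

Request:
send_rows:
  rows:
    - {"dx":0,"dy":0,"dz":0.5,"roll":0,"jaw":1}
    - {"dx":0,"dy":0,"dz":0.5,"roll":0,"jaw":1}
    - {"dx":0,"dy":0,"dz":0,"roll":0,"jaw":1}

```text
time_s: 15.1
ee_pos: [0.4299, -0.2144, 0.1422]
eef_rot: [-3.141, 0.001, 3.109]
force: [0.1, 2.3, 6.2]
grip_width: 0.0237
grip_force: 5.0
```

```bash
python3 -c "
from h import *
knobtop('s8')"
```

```text
t 15.1 tcp [ 0.4299 -0.2144  0.1422] rpy [-1.7997e+02  3.0000e-02  1.7811e+02] F [0.1 2.3 6.2] w 23.7 gf 5.000128652318381
go mm [ 0.2  0.2 42.2]
knob top z [0.1767 0.1768 0.1769 0.1769 0.177  0.1771 0.1771 0.1772 0.1772 0.1773
 0.1774 0.1775]
```

Force jumped from about 1 N to 6 N and the TCP lags, so it looks like the bottom. One tiny step should confirm it.

Request:
send_rows:
  rows:
    - {"dx":0,"dy":0,"dz":0.3,"roll":0,"jaw":1}
    - {"dx":0,"dy":0,"dz":0,"roll":0,"jaw":1}

```text
time_s: 15.32
ee_pos: [0.4299, -0.2145, 0.1421]
eef_rot: [-3.141, 0.001, 3.109]
force: [-0.9, 2.6, 6.2]
grip_width: 0.0238
grip_force: 5.0
```

Request:
send_rows:
  rows:
    - {"dx":0,"dy":0,"dz":0,"roll":0,"jaw":1}
    - {"dx":0,"dy":0,"dz":0.3,"roll":0,"jaw":1}
    - {"dx":0,"dy":0,"dz":0,"roll":0,"jaw":1}
  force: 7

```text
time_s: 15.57
ee_pos: [0.43, -0.2145, 0.1419]
eef_rot: [-3.141, 0.001, 3.109]
force: [-1.2, 3.3, 7.9]
grip_width: 0.0233
grip_force: 7.0
```

It's the bottom: about 8 N and stiff. I'll let go and then retreat upward.

Request:
send_rows:
  rows:
    - {"dx":0,"dy":0,"dz":0,"roll":0,"jaw":-1}
    - {"dx":0,"dy":0,"dz":0,"roll":0,"jaw":-1}
    - {"dx":0,"dy":0,"dz":0,"roll":0,"jaw":-1}
    - {"dx":0,"dy":0,"dz":0,"roll":0,"jaw":-1}
    - {"dx":0,"dy":0,"dz":0,"roll":0,"jaw":-1}
    - {"dx":0,"dy":0,"dz":0,"roll":0,"jaw":-1}
    - {"dx":0,"dy":0,"dz":0,"roll":0,"jaw":-1}
    - {"dx":0,"dy":0,"dz":0,"roll":0,"jaw":-1}
    - {"dx":0,"dy":0,"dz":0,"roll":0,"jaw":-1}
    - {"dx":0,"dy":0,"dz":0,"roll":0,"jaw":-1}
    - {"dx":0,"dy":0,"dz":0,"roll":0,"jaw":-1}
    - {"dx":0,"dy":0,"dz":0,"roll":0,"jaw":-1}

```text
time_s: 16.57
ee_pos: [0.4297, -0.2143, 0.1414]
eef_rot: [-3.142, 0.0, 3.109]
force: [-0.4, -0.8, -0.5]
grip_width: 0.0938
grip_force: 0.0
```

Request:
send_rows:
  rows:
    - {"dx":0,"dy":0,"dz":0,"roll":0,"jaw":-1}
    - {"dx":0,"dy":0,"dz":-5,"roll":0,"jaw":-1}
    - {"dx":0,"dy":0,"dz":-10,"roll":0,"jaw":-1}
    - {"dx":0,"dy":0,"dz":-15,"roll":0,"jaw":-1}
    - {"dx":0,"dy":0,"dz":-20,"roll":0,"jaw":-1}
    - {"dx":0,"dy":0,"dz":-20,"roll":0,"jaw":-1}
    - {"dx":0,"dy":0,"dz":-15,"roll":0,"jaw":-1}
    - {"dx":0,"dy":0,"dz":-10,"roll":0,"jaw":-1}
    - {"dx":0,"dy":0,"dz":-5,"roll":0,"jaw":-1}
    - {"dx":0,"dy":0,"dz":0,"roll":0,"jaw":-1}
    - {"dx":0,"dy":0,"dz":0,"roll":0,"jaw":-1}

```text
time_s: 17.48
ee_pos: [0.4295, -0.2142, 0.2409]
eef_rot: [3.141, -0.001, 3.109]
force: [0.3, 0.2, -0.4]
grip_width: 0.0941
grip_force: 0.0
```

```bash
python3 - <<'E'
from h import *
togo([.43,-.2142,.24]);c=save("scene","s9")
rect(c,.0995,(.430,-.214),.05,.005)
g=cloud(c);g=g[(np.hypot(g[:,0]-.430,g[:,1]+.214)<.009)&(g[:,2]<.2)]
print(np.round(np.sort(g[:,2])[-12:],4))
cv2.imwrite("pics/c9.png",cv2.resize(c["frame"][150:350,200:450,::-1],None,fx=2.5,fy=2.5))
E
```

```text
t 17.48 tcp [ 0.4295 -0.2142  0.2409] rpy [ 1.7998e+02 -3.0000e-02  1.7811e+02] F [ 0.3  0.2 -0.4] w 94.1 gf 0.0
go mm [-0.5 -0.   0.9]
[ 429.7 -213.7] [40.9 66.2] 8.2 z 0.0995 553
[0.1772 0.1773 0.1773 0.1773 0.1773 0.1774 0.1777 0.1777 0.1778 0.1778
 0.1779 0.178 ]
```

View pics/c9.png

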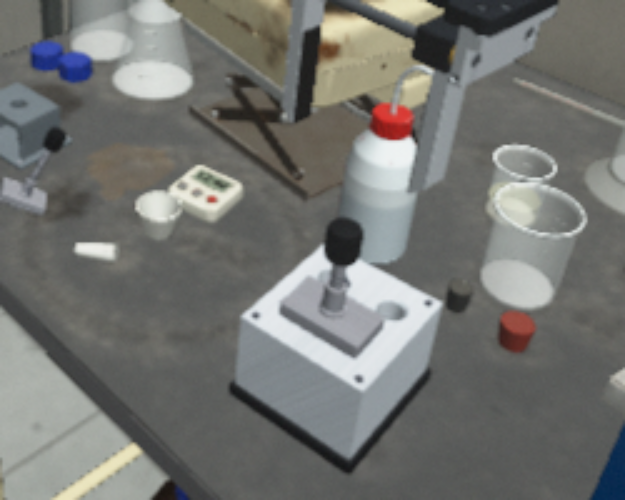

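The gauge stands flat on the block with the knob up. But the small lookalike on the left at (35,180) looks tilted compared with the first picture, so I'm comparing frames.

```bash
python3 - <<'E'
from h import *
t=save("top","t9")
L=lambda f:np.load(f+".npz")["frame"]
ims=[L(f)[190:240,185:245] for f in("scene0","s3","s4","s9")]+[L("top0")[210:260,210:270],t["frame"][210:260,210:270]]
cv2.imwrite("pics/cmp.png",cv2.resize(np.vstack([np.hstack(ims[:3]),np.hstack(ims[3:])])[:,:,::-1],None,fx=4,fy=4))
E
```

```text
(no output)
```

View pics/cmp.png

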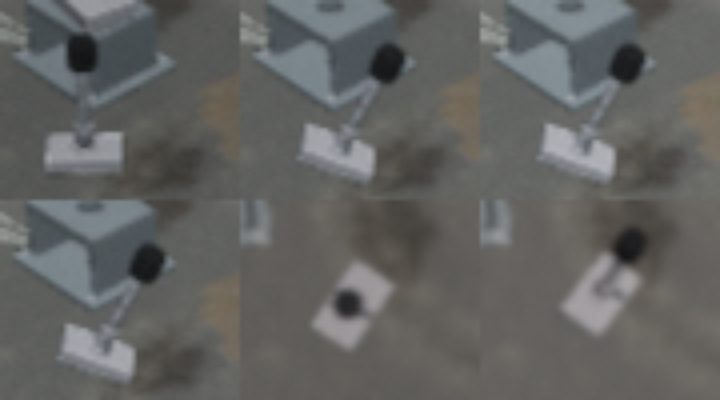

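```bash
python3 - <<'E'
from h import *
for f in("top0","scene0","w2","s3","s9"):
    c=dict(np.load(f+".npz"));g=cloud(c);g=g[(abs(g[:,0]-.39)<.06)&(abs(g[:,1]-.115)<.05)]
    h=g[g[:,2]>.012];k=g[g[:,2]>g[:,2].max()-.018]; ft=g[(g[:,2]>.004)&(g[:,2]<.03)]
    print(f,"zmax",g[:,2].max().round(4),"knob",k.mean(0).round(4),len(k),"foot",ft.mean(0).round(4),len(ft))
E
```

```text
top0 zmax 0.1064 knob [0.3824 0.1394 0.1015] 46 foot [0.3811 0.1401 0.02  ] 192
scene0 zmax 0.1047 knob [0.3808 0.1355 0.0974] 63 foot [0.3775 0.1375 0.0209] 179
w2 zmax 0.0966 knob [0.4153 0.1168 0.0893] 481 foot [0.3865 0.1394 0.0225] 898
s3 zmax 0.095 knob [0.4121 0.1129 0.0873] 62 foot [0.3838 0.1324 0.0196] 165
s9 zmax 0.0963 knob [0.4125 0.1128 0.0877] 59 foot [0.3839 0.1322 0.0195] 170
```

The small lookalike had already tipped by t=1.15 s. At that point the gripper was 10 cm above it and had not been near it, so it settled by itself, and I'm leaving it alone. The gauge is seated: foot top at 0.0995 m, knob where I left it, and the robot clear of it. Handing in.

```bash
python3 -c "
from station import *
print(hand_in())"
```

```text
the job is handed in; nothing more can be done
None
```

The gauge is standing on the block with its foot flat and its rod on the bottom of the narrow bore, which measures about 50 mm deep; it was released untouched after about 8 N of push at most, and handed in. The small lookalike gauge tipped over by itself in the first second, with the arm well clear of it, and I left it alone.

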